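Chock the soaked casting rings on the sloping drainer

TASK

Lay every soaked casting ring from the two stacked trays on the sloping steel drainer to drain, crosswise so that no run-off gets into the mouths in their ends: set a rubber chock from the pile on the board first, then lay the ring against the chock's uphill side so that it stays put when you let go, each ring on its own chock and clear of the other rings and of the lip. Lift the emptied upper tray off and stand it flat on the mat, clear of the rest, to get at the rings below, and leave the lower tray where it is. The moulds are brittle, so never drop one, and leave the cast, the spatula and the caliper alone.

Things in the scene. Friction and masses are not known exactly. Their poses are not given: they have to be found in the camera images.
- drainer: Fixed stainless drainer, 323 x 124 mm, closed sheet sides down to the mat,, standing on the mat with its board sloping 7 degrees. Its own +x axis points level, straight uphill along its length; its y axis lies across the slope. Origin on the mat under the middle of the board.
- drainer_mid (a point): Middle of the board's upper surface, 33.5 mm above the mat. With u the level distance uphill from here, the surface stands at 33.5 mm + 0.1228 u. Clear board: u from -156 to +156 mm, 116 mm across; low side rims 5 mm high, a lip 16 mm high closes the low end. Axes as drainer. The board is bare sheet steel: a ring left alone on it rolls down to the lip.
- tray_low: Lower of two like pale grey-blue plastic trays, 132 x 110 x 52 mm, loose, 0.45 kg. Two bays, side by side, run along its own x axis, each 124 mm long, 47 mm wide and 44 mm deep; a middle wall 8 mm thick, 46 mm high from the underside, parts them. Origin at the centre of the underside, z up.
- tray_low_floor (a point): Centre of the lower tray's inner floor, 8 mm over its underside.
- tray_top: Upper tray, like the lower one but lighter in colour, 0.25 kg, stacked on it: its 4 mm foot sits inside the lower rim, its underside 48 mm above that of the lower tray. Once its bays are empty it is carried by its middle wall, gripped across the 8 mm. Origin at the centre of the underside.
- tray_top_grip (a point): Carrying point: on the middle wall of the upper tray over its centre, 36 mm above its underside and 10 mm below the top of that wall (the rim stands 6 mm above the wall); the wall runs along the tray's own x axis, so the fingers close along its y.
- ring_a: Casting ring A: steel sleeve filled with pale investment, a plain cylinder of 38 mm diameter and 52 mm length with flat ends, about 0.16 kg. Its own x axis is its axis; origin at its centre. If present, it starts lying in the +y bay of the upper tray along that bay, its lowest line 8 mm above the tray's underside, about 4 mm play on either side. Best taken over its two flat ends; then nothing beside it is in the way.
- ring_b: Casting ring B: steel sleeve filled with pale investment, a plain cylinder of 38 mm diameter and 52 mm length with flat ends, about 0.16 kg. Its own x axis is its axis; origin at its centre. If present, it starts lying in the -y bay of the upper tray along that bay, its lowest line 8 mm above the tray's underside, about 4 mm play on either side. Best taken over its two flat ends; then nothing beside it is in the way.
- ring_c: Casting ring C: steel sleeve filled with pale investment, a plain cylinder of 38 mm diameter and 52 mm length with flat ends, about 0.16 kg. Its own x axis is its axis; origin at its centre. If present, it starts lying in the +y bay of the lower tray along that bay, its lowest line 8 mm above the tray's underside, about 4 mm play on either side. Best taken over its two flat ends; then nothing beside it is in the way.
- ring_d: Casting ring D: steel sleeve filled with pale investment, a plain cylinder of 38 mm diameter and 52 mm length with flat ends, about 0.16 kg. Its own x axis is its axis; origin at its centre. If present, it starts lying in the -y bay of the lower tray along that bay, its lowest line 8 mm above the tray's underside, about 4 mm play on either side. Best taken over its two flat ends; then nothing beside it is in the way.
- chock_1: Orange rubber chock 1: a bar of trapezoid section, 48 mm long along its own x axis, 22 mm high (z), 32 mm wide at the base and 16 mm at the top (along y), alike front and back, about 0.08 kg. Origin at its centre, half-way up. The four start in one pile, chock 1 lowest, chock 4 on top, long sides together, bottoms 22 mm apart. Taken over its two ends. A ring that bears on it on the level has its axis 29 mm from the chock's middle.
- chock_2: Orange rubber chock 2: a bar of trapezoid section, 48 mm long along its own x axis, 22 mm high (z), 32 mm wide at the base and 16 mm at the top (along y), alike front and back, about 0.08 kg. Origin at its centre, half-way up. The four start in one pile, chock 1 lowest, chock 4 on top, long sides together, bottoms 22 mm apart. Taken over its two ends. A ring that bears on it on the level has its axis 29 mm from the chock's middle.
- chock_3: Orange rubber chock 3: a bar of trapezoid section, 48 mm long along its own x axis, 22 mm high (z), 32 mm wide at the base and 16 mm at the top (along y), alike front and back, about 0.08 kg. Origin at its centre, half-way up. The four start in one pile, chock 1 lowest, chock 4 on top, long sides together, bottoms 22 mm apart. Taken over its two ends. A ring that bears on it on the level has its axis 29 mm from the chock's middle.
- chock_4: Orange rubber chock 4: a bar of trapezoid section, 48 mm long along its own x axis, 22 mm high (z), 32 mm wide at the base and 16 mm at the top (along y), alike front and back, about 0.08 kg. Origin at its centre, half-way up. The four start in one pile, chock 1 lowest, chock 4 on top, long sides together, bottoms 22 mm apart. Taken over its two ends. A ring that bears on it on the level has its axis 29 mm from the chock's middle.
- arch_cast: Tan stone dental cast, 51 x 66 x 26 mm, a bystander on the mat; origin under its middle.
- plaster_spatula: Plaster spatula with wooden handle, 22 x 198 x 18 mm, long side along its own y, a bystander on the mat.
- crown_caliper: Small metal crown caliper, 114 x 64 x 6 mm, a bystander on the mat.
- mat_front (a point): A fixed point on the bare strip of mat, at z = 0, in front of the drainer and the stack, where there is room for the chock pile and for the upper tray beside it. The mat begins at x = 0.34; the tall blue vacuum former stands beyond y = 0.26 on the left, the power supply beyond y = -0.42 on the right, and a dispenser hangs on the wall beyond x = 0.70 from 0.35 m up.
Not all that is in view belongs to the job. What is shaped like the chock_1 but turquoise is not meant.

How it is judged:
On the way:
1. a chock stands on the drainer before any ring has been laid there (contact force between any of chock_1, chock_2, chock_3, chock_4 and drainer above 0.2 N and contact force between each of ring_a, ring_b, ring_c, ring_d and drainer below 0.02 N), for 0.2 s.
At the end, for the whole second after the job is handed in: Every ring present lies still on the drainer, crosswise within 17 degrees, bearing on a chock, centre 130 mm below to 155 mm above mid-board, touching no other ring; upper tray flat on the mat touching no drainer, tray or chock; lower tray upright, within 6 cm of its start (contact force between each of ring_a, ring_b, ring_c, ring_d and drainer above 0.3 N and x of ring_a in the frame of drainer_mid between -0.13 and 0.155 m and angle between the x axis of each of ring_a, ring_b, ring_c, ring_d and the y axis of drainer, either way round below 0.3 rad and (contact force between ring_a and chock_1 above 0.03 N or contact force between ring_a and chock_2 above 0.03 N or contact force between ring_a and chock_3 above 0.03 N or contact force between ring_a and chock_4 above 0.03 N) and linear speed of each of ring_a, ring_b, ring_c, ring_d, tray_top below 0.02 m/s and x of ring_b in the frame of drainer_mid between -0.13 and 0.155 m and (contact force between ring_b and chock_1 above 0.03 N or contact force between ring_b and chock_2 above 0.03 N or contact force between ring_b and chock_3 above 0.03 N or contact force between ring_b and chock_4 above 0.03 N) and x of ring_c in the frame of drainer_mid between -0.13 and 0.155 m and (contact force between ring_c and chock_1 above 0.03 N or contact force between ring_c and chock_2 above 0.03 N or contact force between ring_c and chock_3 above 0.03 N or contact force between ring_c and chock_4 above 0.03 N) and x of ring_d in the frame of drainer_mid between -0.13 and 0.155 m and (contact force between ring_d and chock_1 above 0.03 N or contact force between ring_d and chock_2 above 0.03 N or contact force between ring_d and chock_3 above 0.03 N or contact force between ring_d and chock_4 above 0.03 N) and contact force between ring_a and ring_b below 0.03 N and contact force between each of ring_a, ring_b and ring_c below 0.03 N and contact force between each of ring_a, ring_b, ring_c and ring_d below 0.03 N and height (world z) of tray_top_grip below 0.042 m and angle between each of tray_top_grip, tray_low_floor's own z axis and vertical below 0.08 rad and contact force between tray_top and drainer below 0.05 N and contact force between tray_top and tray_low below 0.05 N and distance of tray_low_floor from where it was at the start of the episode below 0.06 m and contact force between tray_top and chock_1 below 0.05 N and contact force between tray_top and chock_2 below 0.05 N and contact force between tray_top and chock_3 below 0.05 N and contact force between tray_top and chock_4 below 0.05 N).
It fails at once if the arch cast is knocked more than 4 cm out of its place (distance of arch_cast from where it was at the start of the episode above 0.04 m).
It fails at once if the plaster spatula is knocked more than 4 cm out of its place (distance of plaster_spatula from where it was at the start of the episode above 0.04 m).
It fails at once if the crown caliper is knocked more than 4 cm out of its place (distance of crown_caliper from where it was at the start of the episode above 0.04 m).
It fails at once if a casting ring is dropped (moves faster than 1.2 m/s while the fingers do not hold it) ((linear speed of ring_a above 1.2 m/s and contact force between the fingers and ring_a below 0.05 N) or (linear speed of ring_b above 1.2 m/s and contact force between the fingers and ring_b below 0.05 N) or (linear speed of ring_c above 1.2 m/s and contact force between the fingers and ring_c below 0.05 N) or (linear speed of ring_d above 1.2 m/s and contact force between the fingers and ring_d below 0.05 N)).
Of ring_a, ring_b, ring_d only 2 to 3 are there at a start; the rules pass over those that are not, and their reading is None.
At some moment in a run one of chock_1, chock_2, chock_3, chock_4 may be knocked a few centimetres aside while the robot is not near it.
It also fails if it takes over 210 s, if anything falls off the work surface, if the arm or the gripper's body presses on something with over 40 N, if the wrist force passes 120 N, or if a joint passes its speed limit or range.

ROBOT

A 7-joint arm with a two-finger parallel gripper is mounted at the origin on a cart in front of the work surface, level with it; the furniture and walls round the work are solid. World frame = base frame: x ahead of the robot, y to its left, z up, the work surface at z = 0. Lengths are in m, angles in rad, forces in N, time in s.
With the tool pointing down it reaches from about 0.425 to 0.95 m from the base axis. Payload 16.7 kg.
Tool frame: the origin (TCP) lies midway between the tips of the shut fingers; the grasp point (between the pads) lies 19 mm behind it; z points along the fingers, y is the line along which they close (so a half turn about z gives the same grasp; the last joint's range is limited). The gripper opens to 94 mm and grips with 3 to 60 N. Pads are 16 mm wide; open, the fingers measure 119 mm over their backs; the gripper's body (75 mm by 177 mm) begins 78 mm behind the grasp point.
Start: joints at [-1.359, 0.426, 0.074, 1.606, -0.034, 1.111, -0.067], TCP at [0.238, 0.631, 0.205] pointing down, gripper open.
Joint ranges: [-2.85, 2.85], [-0.5, 2.14], [-1.23, 1.37], [0.21, 2.46], [-1.02, 4.16], [0.16, 2.05], [-2.73, 2.73]. Speed limits (rad/s): [1.89, 1.89, 2.39, 2.39, 3.01, 3.01, 3.01].

INTERFACE

Orientations are given as a unit quaternion [w, x, y, z].
In Python, from workcell import readout, read_camera, manip, look_for gives the robot as it stands.
- The arm moves only by the tool move_arm, never from a script. Its argument "increments" is a list of rows, each a list of 7 numbers: the opening, from 0 (shut) to 1 (fully open), then the shift along the tool's x, y, z in m, then the turn, a rotation vector about the tool's x, y, z in units of 8 degrees (1.0 is 8 degrees). In form: [[jaw, dx, dy, dz, wx, wy, wz], ...]. A call has 1 to 20 rows; each row shifts and turns the commanded pose from where the row before left it, along the tool's axes as they then stand; what a row does not reach is not made up. A row lasts 1/10 s, in which the tool goes at most 50 mm and 8.59 degrees, less where a joint would pass 70% of its speed; a pose out of reach is approached as far as the arm can. A call is refused whole if a number of a shift passes 0.05 or a number of a turn 1, either way. A call with a gripper value outside its range is refused whole. The fingers move at their own pace and stop on an object; the grip force is fixed at half the most. Time passes only in rows, so rows that do not move let the fingers close. It gives the time, the measured TCP pose, the force, the opening and the grip force at its end, in the units of the state.
- readout.state(): the state, without advancing time (a new reading comes with each control period).
- read_camera(name): name is "side" or "top"; returns a dict with "image" (480x640x3 uint8, red, green, blue), "camera_matrix" (3x3 intrinsics, pixels), "k1" (the pictures are not rectified: a ray, as slopes to the right and down, at radius r is drawn at 1 + k1 r^2 times it, then the intrinsics apply), "eye" and "orientation" of the camera in the world. Camera axes: x right, y down, z forward; pixel columns grow to the right and rows downward; lengths in m; the calibration is good to about 2 mm. A picture is of the moment at which its call begins. There is no depth.
- manip.sign_off(): hands the job in; it is judged then, once.
Trained networks look in a picture, given as the dict that the camera call returned (one of the last four; its "shot" number tells which), for a name from the list of things; names that differ only in an ending like _2 or _b are one class to them, and where a whole thing is asked for, a point or a joint stands for the part that bears it (a point fixed in the world has none). Each returns a list of dicts, best first, with "score" (0 to 1); they miss things now and then, are a little off and sometimes report something else, mostly with a low value. They report only what shows in the picture. A call takes as long as a camera call. They do not tell look-alikes from the thing itself.
- look_for(name, picture): "xy" ([column, row] in pixels, amid what is visible of it).
The state is a dict: "t": time; "q": joint angles; "joint_vel": joint speeds; "joint_efforts": joint torques, N m; "position": TCP position; "orientation": TCP orientation; "force": force on the tool from outside, world axes, zero at the start; "ft_torque": the same for the moment, N m; "finger_gap": finger opening in m; "finger_force": force on a finger pad.
Only numpy, scipy, OpenCV 4.12 (cv2) and the standard library are available. Lean on these libraries where they do the work, as an engineer would, in place of code of your own. Each camera call takes 0.05 s, during which the arm holds its last target. There are 200 camera calls.

## Working session

There is one attempt and no reset: what is moved stays moved. The work goes in short steps, Python scripts to look and compute and a tool call to move; the robot and the scene stay as the last step left them, time stands still between calls to the robot, and variables do not carry over. Pictures are saved under pics/ and viewed, at most 14 in all, crops included, and the job is handed in when it is done.

Besides the shell and the picture viewer there is one more tool, called as a command line: name --pt "numbers of a row" for each row, then --argument value for the rest. move_arm: Moves the arm, as the interface text tells. Its arguments: {"type":"object","properties":{"increments":{"type":"array","items":{"type":"array","items":{"type":"number"}}}},"required":["increments"]}

```bash
mkdir -p pics; cat > h.py <<'E'
import numpy as np, cv2, json
from scipy.spatial.transform import Rotation as R
from workcell import readout, read_camera, manip, look_for
def rot(o): o=np.array(o); return o if o.shape==(3,3) else R.from_quat(o[[1,2,3,0]]).as_matrix()
def ray(c,uv):
    K=np.array(c["camera_matrix"]); d=np.array([(uv[0]-K[0,2])/K[0,0],(uv[1]-K[1,2])/K[1,1]]); s=d.copy()
    for _ in range(20): s=d/(1+c["k1"]*(s@s))
    return rot(c["orientation"])@np.array([s[0],s[1],1])
def at_z(c,uv,z): r=ray(c,uv); e=np.array(c["eye"]); return e+r*(z-e[2])/r[2]
def px(c,p):
    K=np.array(c["camera_matrix"]); v=rot(c["orientation"]).T@(np.array(p)-c["eye"]); s=v[:2]/v[2]; s=s*(1+c["k1"]*(s@s))
    return np.array([K[0,0]*s[0]+K[0,2],K[1,1]*s[1]+K[1,2]])
def save(c,n,box=None,f=1):
    im=c["image"][:,:,::-1]
    if box: im=im[box[1]:box[3],box[0]:box[2]]
    cv2.imwrite("pics/"+n,cv2.resize(im,None,fx=f,fy=f,interpolation=cv2.INTER_CUBIC))
E
python3 - <<'E'
from h import *
import pickle
for n in ("top","side"):
    c=read_camera(n); save(c,n+"0.png"); pickle.dump(c,open(n+"0.pkl","wb"))
    print(n,c["eye"],np.round(rot(c["orientation"]),3).tolist(),np.array(c["camera_matrix"]).tolist(),c["k1"])
    for k in ["drainer","tray_low","tray_top","ring_a","chock_1","arch_cast","plaster_spatula","crown_caliper"]:
        print(k,[(np.round(d["xy"]).tolist(),round(d["score"],2)) for d in look_for(k,c)])
E
```

```text
top [ 0.36091497 -0.04982263  1.17590174] [[-0.022, -0.993, 0.117], [-0.999, 0.025, 0.029], [-0.032, -0.116, -0.993]] [[458.02305300921756, 0.0, 316.6899369716071], [0.0, 458.02305300921756, 232.56861012889917], [0.0, 0.0, 1.0]] 0.026686938465152472
drainer [([284.0, 205.0], 0.91)]
tray_low [([396.0, 227.0], 0.74)]
tray_top [([401.0, 198.0], 0.67)]
ring_a [([411.0, 197.0], 0.86), ([390.0, 198.0], 0.84)]
chock_1 [([295.0, 260.0], 0.83), ([424.0, 255.0], 0.65)]
arch_cast [([469.0, 248.0], 0.7)]
plaster_spatula [([458.0, 284.0], 0.83)]
crown_caliper [([194.0, 280.0], 0.59), ([280.0, 208.0], 0.29)]
side [-0.32689634  0.65203336  0.59512937] [[-0.646, -0.335, 0.686], [-0.764, 0.282, -0.581], [0.001, -0.899, -0.438]] [[544.1343415147278, 0.0, 326.42772907029746], [0.0, 544.1343415147278, 237.93553359622894], [0.0, 0.0, 1.0]] 0.030475462696926036
drainer [([253.0, 265.0], 0.9)]
tray_low [([362.0, 229.0], 0.92), ([316.0, 277.0], 0.75), ([250.0, 266.0], 0.51)]
tray_top [([362.0, 209.0], 0.87), ([251.0, 268.0], 0.55)]
ring_a []
chock_1 [([316.0, 257.0], 0.9), ([319.0, 272.0], 0.76), ([316.0, 289.0], 0.71), ([316.0, 277.0], 0.46)]
arch_cast [([441.0, 220.0], 0.79)]
plaster_spatula [([443.0, 252.0], 0.61), ([362.0, 230.0], 0.26)]
crown_caliper [([207.0, 368.0], 0.79)]
```

View pics/top0.png

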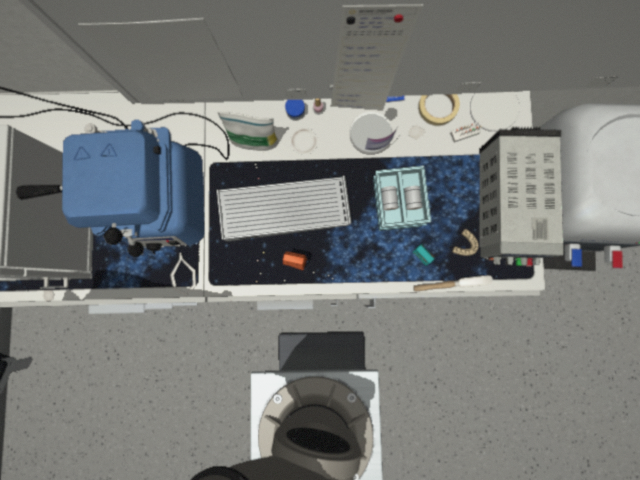

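View pics/side0.png

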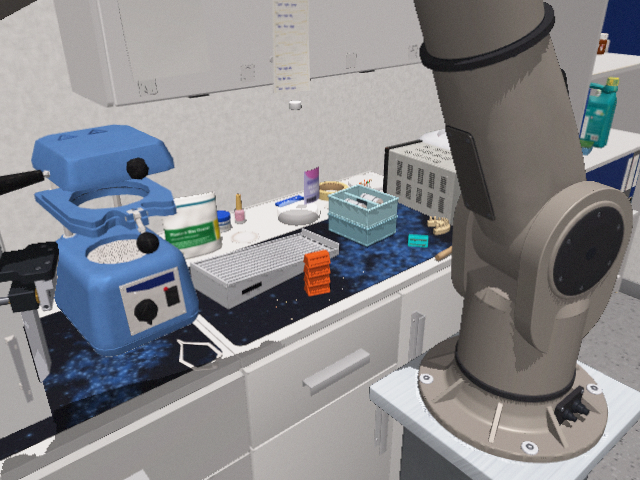

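```bash
python3 - <<'E'
from h import *
import pickle
a=pickle.load(open("top0.pkl","rb"));b=pickle.load(open("side0.pkl","rb"))
A=cv2.resize(a["image"][150:290,205:445,::-1],(800,467),interpolation=cv2.INTER_CUBIC)
B=cv2.resize(b["image"][180:310,180:410,::-1],(800,452),interpolation=cv2.INTER_CUBIC)
cv2.imwrite("pics/a1.png",A);cv2.imwrite("pics/b1.png",B)
E
```

```text
(no output)
```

View pics/a1.png

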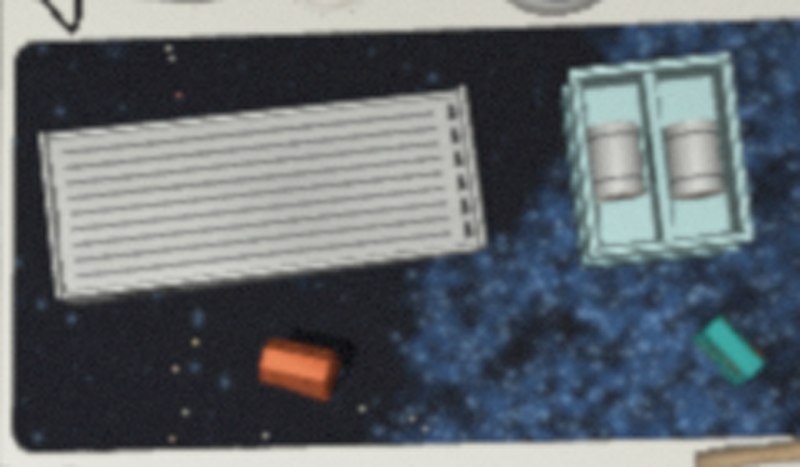

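View pics/b1.png

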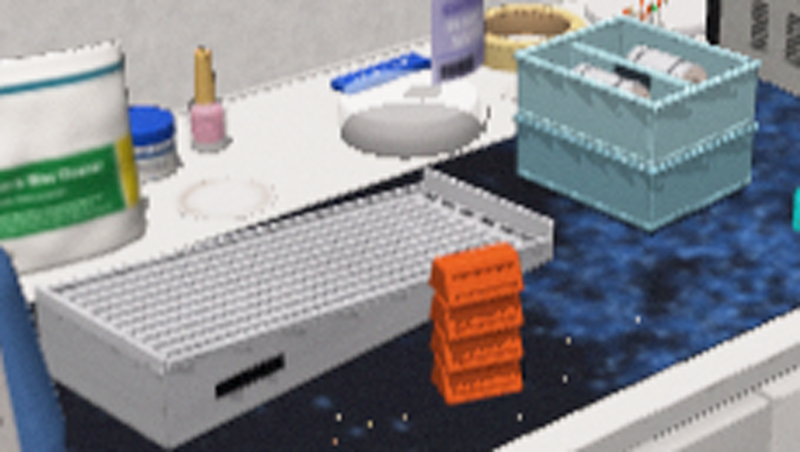

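```bash
cat > fit.py <<'E'
from h import *
import pickle
from scipy.optimize import least_squares, minimize
T=pickle.load(open("top0.pkl","rb"));S=pickle.load(open("side0.pkl","rb"))
ta=lambda p:(np.array(p)/3.3333+[205,150]); sb=lambda p:(np.array(p)/3.478+[180,180])
def P(pose,l): c,s=np.cos(pose[2]),np.sin(pose[2]); return [pose[0]+c*l[0]-s*l[1],pose[1]+s*l[0]+c*l[1],l[2]]
def fit(obs,x0):
    f=lambda x:np.concatenate([px(c,P(x,l))-uv for c,uv,l in obs])
    r=least_squares(f,x0,loss="soft_l1"); print(np.round(r.x,4),np.round(r.fun.reshape(-1,2),1).tolist()); return r.x
hi,wi=.1615,.062
# drainer: +x uphill = world +y ; its +y = world -x
obs=[(T,ta(q),l) for q,l in [((40,133),(hi,-wi,.058)),((60,298),(hi,wi,.058)),((463,88),(-hi,-wi,.030)),((485,245),(-hi,wi,.030))]]
obs+=[(S,sb(q),l) for q,l in [((38,290),(hi,-wi,.058)),((167,370),(hi,wi,.058)),((425,172),(-hi,-wi,.030)),((552,222),(-hi,wi,.030)),((172,447),(hi,wi,0))]]
print("drainer");fit(obs,[.5,.05,1.57])
print("tray")  # x axis along world x (bays run away from the robot)
obs=[(T,ta(q),l) for q,l in [((568,70),(.066,.055,.1)),((732,55),(.066,-.055,.1)),((750,240),(-.066,-.055,.1)),((590,263),(-.066,.055,.1))]]
obs+=[(S,sb(q),l) for q,l in [((517,55),(.066,.055,.1)),((618,15),(.066,-.055,.1)),((757,68),(-.066,-.055,.1)),((655,105),(-.066,.055,.1)),((653,230),(-.066,.055,0))]]
fit(obs,[.5,-.2,0])
print("rings")
for q in [(617,160),(695,160)]: print(at_z(T,ta(q),.075).round(4))
# chock pile by silhouette
def mask(c): 
    h=cv2.cvtColor(c["image"],cv2.COLOR_RGB2HSV); m=((h[...,0]<14)&(h[...,1]>140)&(h[...,2]>70)).astype(np.uint8)
    n,l,st,_=cv2.connectedComponentsWithStats(m); print(st[1:][st[1:,4]>30].tolist()); return (l==1+np.argmax(st[1:,4]))
M=[(T,mask(T)),(S,mask(S))]
def cost(x):
    t=0
    for c,m in M:
        im=np.zeros((480*8,640*8),np.uint8)
        for k in range(4):
            z=.022*k; v=[P(x,(sx*.024,sy*w,z+dz)) for sx in(-1,1) for sy in(-1,1) for w,dz in((.016,0),(.008,.022))]
            h=cv2.convexHull(np.round(np.array([px(c,p) for p in v])*8+3.5).astype(np.int32)); cv2.fillConvexPoly(im,h,255)
        g=cv2.resize(im,(640,480),interpolation=cv2.INTER_AREA)/255.; t+=np.abs(g-m).sum()/m.sum()
    return t
b=min((minimize(cost,[*at_z(T,(295,260),.088)[:2],y],method="Nelder-Mead",options=dict(initial_simplex=None,xatol=1e-4)) for y in np.linspace(-1.4,1.5,8)),key=lambda r:r.fun)
print("pile",b.x.round(4),b.fun)
for n,z in(("crown_caliper",.003),("arch_cast",.013),("plaster_spatula",.009)): print(n,at_z(T,look_for(n,T)[0]["xy"] if 0 else {"crown_caliper":(194,280),"arch_cast":(469,248),"plaster_spatula":(458,284)}[n],z).round(3))
print(at_z(T,ta((15,445)),0),at_z(T,ta((728,350)),.02), at_z(T,ta((795,440)),.0))
print(readout.state()["orientation"],readout.state()["position"])
E
python3 fit.py
```

```text
drainer
[0.5599 0.0637 1.6837] [[-0.4, 1.0], [-0.9, 0.4], [0.5, -0.7], [0.9, -0.1], [-1.0, -0.1], [-0.8, -1.7], [0.5, -1.8], [1.4, -0.8], [0.0, 1.7]]
tray
[ 0.5678 -0.2235  0.0809] [[0.7, 1.1], [-2.4, 0.5], [-0.5, -0.4], [0.7, -2.4], [-0.3, -0.5], [0.5, 0.0], [0.6, -1.8], [0.2, -0.0], [-0.7, 2.4]]
rings
[ 0.5701 -0.1973  0.075 ]
[ 0.5685 -0.2537  0.075 ]
[[283, 252, 23, 18, 304]]
[[597, 40, 10, 14, 76], [304, 250, 27, 47, 1081]]
pile [ 0.427   0.0404 -1.8762] 0.141314658196888
crown_caliper [0.384 0.302 0.003]
arch_cast [ 0.449 -0.397  0.013]
plaster_spatula [ 0.359 -0.366  0.009]
[0.37442764 0.26315564 0.        ] [ 0.43323402 -0.28173954  0.02      ] [ 0.36511769 -0.3326109   0.        ]
[-1.64796572e-05  1.79472522e-01  9.83762986e-01 -3.69654384e-07] [0.23830634 0.63149929 0.20548594]
```

```bash
cat > go.py <<'E'
from h import *
import sys
DR=np.array([.5599,.0637,1.6837]); eu=np.array([np.cos(DR[2]),np.sin(DR[2])])
def to(x,y,z,psi=None,s=None):
    s=s or readout.state(); M=rot(s["orientation"]); p=np.array(s["position"])
    cur=np.degrees(np.arctan2(M[1,1],M[0,1])); 
    print("t",round(s["t"],1),"pos",p.round(4),"psi",cur.round(2),"tilt",np.degrees(M[:2,2]).round(1),"tool d mm",(M.T@(np.array([x,y,z])-p)*1e3).round(1),end=" ")
    if psi is not None:
        d=(psi-cur+90)%180-90; print("wz units",round(-d/8,2)," after turn d:",end=" ")
        a=np.radians(psi); Y=np.array([np.cos(a),np.sin(a),0]);Z=np.array([0,0,-1.]);X=np.cross(Y,Z)
        print((np.array([X,Y,Z])@(np.array([x,y,z])-p)*1e3).round(1),end="")
    print()
def board(s,h): # s along level uphill, h above surface
    return [*(DR[:2]+eu*s),.0335+.1228*s+h]
E
python3 -c "
from go import *
to(.42,.1,.2,72.5); to(.427,.0404,.16,72.5); print(board(-.131,0),board(-.131+.029,0),eu)"
```

```text
t 0.9 pos [0.2383 0.6315 0.2055] psi 69.32 tilt [-0.  0.] tool d mm [-357.7 -433.1    5.5] wz units -0.4  after turn d: [-333.1 -452.3    5.5]
t 0.9 pos [0.2383 0.6315 0.2055] psi 69.32 tilt [-0.  0.] tool d mm [-385.3 -486.4   45.5] wz units -0.4  after turn d: [-357.7 -507.    45.5]
[np.float64(0.5746589784564289), np.float64(-0.06646594237711595), 0.0174132] [np.float64(0.5713917236836317), np.float64(-0.03765058108752539), 0.0209744] [-0.11266396  0.99363315]
```

move_arm --pt "1 0 0 0 0 0 -0.4" --pt "0.8 -0.0255 -0.036 0 0 0 0" --pt "0.8 -0.0255 -0.036 0 0 0 0" --pt "0.8 -0.0255 -0.036 0 0 0 0" --pt "0.8 -0.0255 -0.036 0 0 0 0" --pt "0.8 -0.0255 -0.036 0 0 0 0" --pt "0.8 -0.0255 -0.036 0 0 0 0" --pt "0.8 -0.0255 -0.036 0 0 0 0" --pt "0.8 -0.0255 -0.036 0 0 0 0" --pt "0.8 -0.0255 -0.036 0 0 0 0" --pt "0.8 -0.0255 -0.036 0 0 0 0" --pt "0.8 -0.0255 -0.036 0 0 0 0" --pt "0.8 -0.0255 -0.036 0 0 0 0" --pt "0.8 -0.0255 -0.036 0 0 0 0" --pt "0.8 -0.0255 -0.036 0.01 0 0 0" --pt "0.8 0 0 0.02 0 0 0" --pt "0.8 0 0 0 0 0 0"

```text
t: 2.6
position: [0.4266, 0.0424, 0.1742]
orientation: [-0.001, 0.153, 0.988, -0.001]
force: [-0.7, 0.8, 0.2]
finger_gap: 0.0749
finger_force: 0.0
```

```bash
python3 - <<'E'
from go import *
c=read_camera("side"); save(c,"s1.png",(190,130,390,330),3)
to(.427,.0404,.069,72.5)
E
```

```text
t 2.6 pos [0.4269 0.0433 0.1751] psi 72.48 tilt [-0.1 -0. ] tool d mm [ -1.2  -2.6 106.1] wz units -0.0  after turn d: [ -1.   -2.8 106.1]
```

View pics/s1.png

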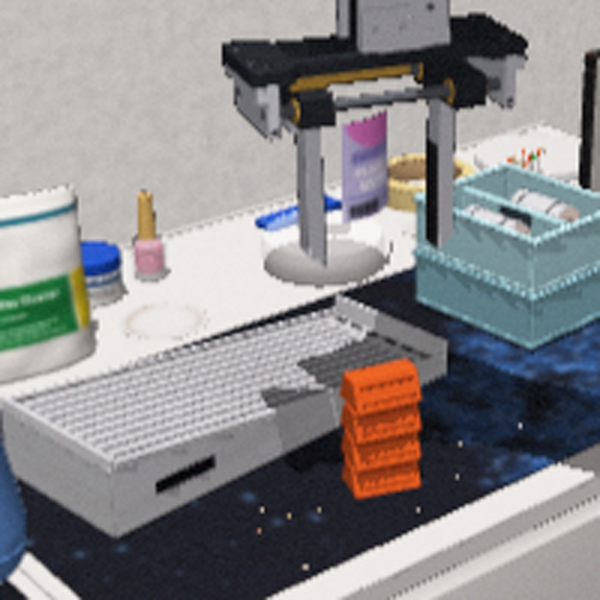

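move_arm --pt "0.8 -0.001 -0.0027 0.03 0 0 0" --pt "0.8 0 0 0.03 0 0 0" --pt "0.8 0 0 0.025 0 0 0" --pt "0.8 0 0 0.02 0 0 0" --pt "0.8 0 0 0 0 0 0" --pt "0.3 0 0 0 0 0 0" --pt "0.3 0 0 0 0 0 0" --pt "0.3 0 0 0 0 0 0" --pt "0.3 0 0 0 0 0 0" --pt "0.3 0 0 0 0 0 0"

```text
t: 3.65
position: [0.4282, 0.041, 0.0712]
orientation: [0.001, 0.152, 0.988, 0.0]
force: [0.1, 0.4, 10.4]
finger_gap: 0.0481
finger_force: 29.6
```

move_arm --pt "0.3 0 0 -0.02 0 0 0" --pt "0.3 0 0 -0.03 0 0 0" --pt "0.3 0 0 -0.03 0 0 1" --pt "0.3 0 0 0 0 0 1" --pt "0.3 0 0 0 0 0 1" --pt "0.3 0 0 0 0 0 1" --pt "0.3 0 0 0 0 0 1" --pt "0.3 0 0 0 0 0 1" --pt "0.3 0 0 0 0 0 1" --pt "0.3 0 0 0 0 0 1" --pt "0.3 0 0 0 0 0 0.25" --pt "0.3 0 0 0 0 0 0"

```text
t: 4.85
position: [0.4276, 0.0407, 0.1507]
orientation: [-0.0, 0.666, 0.746, 0.0]
force: [-0.3, 0.6, -0.3]
finger_gap: 0.0479
finger_force: 29.6
```

```bash
python3 -c "
from go import *
to(*board(-.131,.05),6.5)"
```

```text
t 4.8 pos [0.4276 0.0407 0.1507] psi 6.5 tilt [0. 0.] tool d mm [-123.2  134.    83.3] wz units -0.0  after turn d: [-123.2  134.    83.3]
```

move_arm --pt "0.3 -0.03 0.033 0 0 0 0" --pt "0.3 -0.031 0.034 0 0 0 0" --pt "0.3 -0.031 0.034 0 0 0 0" --pt "0.3 -0.031 0.033 0.03 0 0 0" --pt "0.3 0 0 0.03 0 0 0" --pt "0.3 0 0 0.023 0 0.875 0" --pt "0.3 0 0 0 0 0 0"

```text
t: 5.55
position: [0.5697, -0.0687, 0.0699]
orientation: [-0.042, 0.667, 0.743, 0.035]
force: [-0.6, -1.1, 0.1]
finger_gap: 0.0481
finger_force: 29.6
```

```bash
python3 -c "
from go import *
to(*board(-.131,.006))"
```

```text
t 5.5 pos [ 0.5697 -0.0687  0.0699] psi 6.24 tilt [-1.   6.2] tool d mm [-3.4  5.4 46.3]
```

move_arm --pt "0.3 -0.002 0.005 0.02 0 0 0" --pt "0.3 0 0 0.02 0 0 0" --pt "0.3 0 0 0.003 0 0 0" --pt "0.3 0 0 0 0 0 0"

```text
t: 5.95
position: [0.576, -0.0607, 0.0297]
orientation: [-0.041, 0.664, 0.746, 0.035]
force: [-0.5, -0.9, -0.5]
finger_gap: 0.0482
finger_force: 29.6
```

```bash
python3 - <<'E'
from go import *
to(*board(-.131,.006))
c=read_camera("side"); save(c,"s2.png",(190,150,390,300),4)
E
```

```text
t 6.0 pos [ 0.576  -0.0607  0.0297] psi 6.61 tilt [-0.8  6.1] tool d mm [-6.2 -2.   5.6]
```

View pics/s2.png

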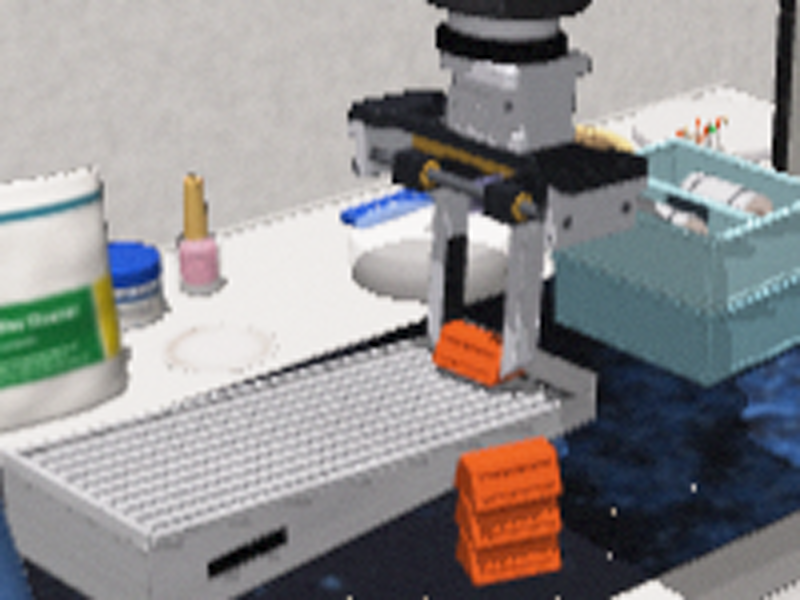

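move_arm --pt "0.3 -0.004 -0.002 0.002 0 0 0" --pt "0.3 0 0 0.002 0 0 0" --pt "0.3 0 0 0.001 0 0 0" --pt "0.3 0 0 0 0 0 0"

```text
t: 6.4
position: [0.5746, -0.0646, 0.024]
orientation: [-0.041, 0.665, 0.745, 0.035]
force: [0.1, 0.3, -0.1]
finger_gap: 0.0478
finger_force: 29.6
```

move_arm --pt "0.3 0 0 0.001 0 0 0" --pt "0.3 0 0 0.001 0 0 0" --pt "0.3 0 0 0.001 0 0 0" --pt "0.3 0 0 0 0 0 0"

```text
t: 6.8
position: [0.5747, -0.0646, 0.0223]
orientation: [-0.041, 0.665, 0.745, 0.036]
force: [-7.8, -1.5, 27.9]
finger_gap: 0.0482
finger_force: 29.9
```

move_arm --pt "0.65 0 0 -0.001 0 0 0" --pt "0.65 0 0 0 0 0 0" --pt "0.65 0 0 0 0 0 0" --pt "0.65 0 0 -0.02 0 0 0" --pt "0.65 0 0 -0.03 0 0 0" --pt "0.75 0 0 -0.045 0 0 0" --pt "0.75 -0.04 0 -0.02 0 -0.875 0" --pt "0.75 -0.045 0 0 0 0 0.2" --pt "0.75 -0.04 0 0 0 0 0" --pt "0.75 0 0 0 0 0 0"

```text
t: 7.8
position: [0.5886, -0.2062, 0.1338]
orientation: [0.006, 0.678, 0.735, -0.006]
force: [-1.0, 0.8, 0.6]
finger_gap: 0.0705
finger_force: 0.0
```

```bash
python3 -c "
from go import *
to(.570,-.197,.061,4.6)
c=read_camera('top')
print([(np.round(d['xy'],1).tolist(),round(d['score'],2)) for d in look_for('chock_1',c)])
for d in look_for('chock_1',c)[:3]: print(at_z(c,d['xy'],.03).round(4))"
```

```text
t 7.8 pos [ 0.5886 -0.2062  0.1338] psi 4.65 tilt [ 0. -1.] tool d mm [ 12.  -17.8  72.6] wz units 0.01  after turn d: [ 10.7 -17.8  72.8]
[([422.3, 257.3], 0.57), ([333.4, 200.9], 0.47), ([290.6, 256.1], 0.43)]
[ 0.427  -0.2767  0.03  ]
[ 0.5753 -0.0601  0.03  ]
[0.4377 0.0509 0.03  ]
```

move_arm --pt "0.75 0.01 -0.018 0 0 0.125 0" --pt "0.75 0 0 0 0 0 0"

```text
t: 8.15
position: [0.5688, -0.1908, 0.1327]
orientation: [-0.002, 0.676, 0.737, 0.001]
force: [0.5, 0.6, 0.1]
finger_gap: 0.0701
finger_force: 0.0
```

```bash
python3 -c "
from go import *
to(.570,-.197,.061,4.6)"
```

```text
t 8.2 pos [ 0.5688 -0.1908  0.1327] psi 4.99 tilt [-0.2  0.3] tool d mm [-6.6  0.8 71.7] wz units 0.05  after turn d: [-6.3  0.7 71.7]
```

move_arm --pt "0.75 -0.006 0.001 0.02 0 0 0" --pt "0.75 0 0 0.025 0 0 0" --pt "0.75 0 0 0.02 0 0 0" --pt "0.75 0 0 0.007 0 0 0" --pt "0.75 0 0 0 0 0 0" --pt "0.75 0 0 0 0 0 0" --pt "0.3 0 0 0 0 0 0" --pt "0.3 0 0 0 0 0 0" --pt "0.3 0 0 0 0 0 0" --pt "0.3 0 0 0 0 0 0" --pt "0.3 0 0 0 0 0 0"

```text
t: 9.25
position: [0.5721, -0.1981, 0.0617]
orientation: [-0.001, 0.676, 0.737, 0.001]
force: [-2.1, 0.9, 7.1]
finger_gap: 0.0519
finger_force: 30.0
```

move_arm --pt "0.3 0 0 -0.02 0 0 0" --pt "0.3 0 0 -0.03 0 0 0" --pt "0.3 0 0 -0.03 0 0 -0.2" --pt "0.3 0.04 0 0 0 0 0" --pt "0.3 0.045 0 0 0 0 0" --pt "0.3 0.045 0 0 0 0 0" --pt "0.3 0.03 0 0 0 0 0" --pt "0.3 0 0 0 0 0 0" --pt "0.3 0 0 0 0 0 0" --pt "0.3 0 0 0 0 0 0"

```text
t: 10.25
position: [0.5537, -0.0404, 0.1417]
orientation: [-0.001, 0.666, 0.746, 0.0]
force: [0.2, -0.2, -1.7]
finger_gap: 0.0518
finger_force: 30.0
```

```bash
python3 -c "
from go import *
u=-.099; to(*board(u,.0065),6.5)"
```

```text
t 10.2 pos [ 0.5537 -0.0404  0.1417] psi 6.47 tilt [-0.1  0.1] tool d mm [  3.5  18.  113.8] wz units -0.0  after turn d: [  3.7  17.9 113.8]
```

move_arm --pt "0.3 0.0037 0.018 0.02 0 0 0" --pt "0.3 0 0 0.035 0 0 0" --pt "0.3 0 0 0.03 0 0 0" --pt "0.3 0 0 0.02 0 0 0" --pt "0.3 0 0 0.005 0 0 0" --pt "0.3 0 0 0 0 0 0" --pt "0.3 0 0 0 0 0 0"

```text
t: 10.95
position: [0.5717, -0.034, 0.0325]
orientation: [-0.001, 0.666, 0.746, 0.001]
force: [-0.6, -0.3, -2.1]
finger_gap: 0.0516
finger_force: 30.0
```

```bash
python3 -c "
from go import *
u=-.099; to(*board(u,.0065),6.5)"
```

```text
t 10.9 pos [ 0.5717 -0.034   0.0325] psi 6.48 tilt [-0.   0.1] tool d mm [-0.6 -0.7  4.7] wz units -0.0  after turn d: [-0.6 -0.7  4.7]
```

move_arm --pt "0.3 -0.0005 -0.0005 0.002 0 0 0" --pt "0.3 0 0 0.002 0 0 0" --pt "0.3 0 0 0.001 0 0 0" --pt "0.3 0 0 0.001 0 0 0" --pt "0.3 0 0 0 0 0 0"

```text
t: 11.45
position: [0.571, -0.0338, 0.0271]
orientation: [-0.001, 0.666, 0.746, 0.001]
force: [-9.3, -0.5, 28.2]
finger_gap: 0.0519
finger_force: 30.0
```

move_arm --pt "0.3 -0.0015 0 -0.0008 0 0 0" --pt "0.3 0 0 0 0 0 0" --pt "0.7 0 0 0 0 0 0" --pt "0.7 0 0 0 0 0 0" --pt "0.7 0 0 0 0 0 0" --pt "0.7 0 0 -0.02 0 0 0" --pt "0.75 0 0 -0.035 0 0 0" --pt "0.8 0 0 -0.035 0 0 0" --pt "0.8 0 0 -0.035 0 0 -1" --pt "0.8 0 0 0 0 0 -1" --pt "0.8 0 0 0 0 0 -1" --pt "0.8 0 0 0 0 0 -1" --pt "0.8 0 0 0 0 0 -1" --pt "0.8 0 0 0 0 0 -1" --pt "0.8 0 0 0 0 0 -1" --pt "0.8 0 0 0 0 0 -1" --pt "0.8 0 0 0 0 0 -0.25" --pt "0.8 0 0 0 0 0 0"

```text
t: 13.25
position: [0.5708, -0.0358, 0.1513]
orientation: [-0.001, 0.152, 0.988, 0.001]
force: [-0.2, -1.4, -0.1]
finger_gap: 0.0754
finger_force: 0.0
```

```bash
python3 - <<'E'
from go import *
to(.427,.0404,.1,72.5)
c=read_camera("side"); save(c,"s3.png",(190,150,390,300),4)
E
```

```text
t 13.2 pos [ 0.5708 -0.0358  0.1513] psi 72.55 tilt [-0.1  0.2] tool d mm [159.9  29.4  51.7] wz units 0.01  after turn d: [160.1  29.4  51.3]
```

View pics/s3.png

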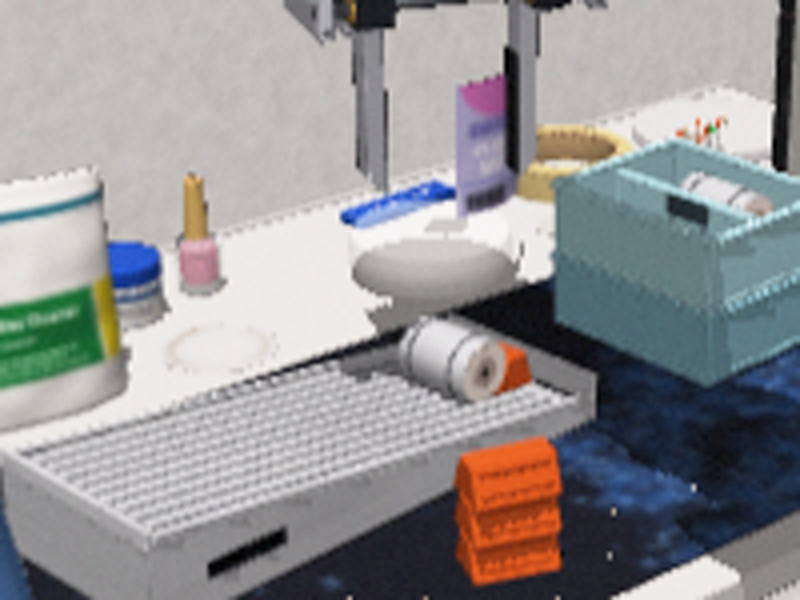

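move_arm --pt "0.8 0.04 0.0075 0 0 0 0" --pt "0.8 0.04 0.0075 0 0 0 0" --pt "0.8 0.04 0.0075 0 0 0 0" --pt "0.8 0.04 0.007 0.02 0 0 0" --pt "0.8 0 0 0.03 0 0 0" --pt "0.8 0 0 0 0 0 0" --pt "0.8 0 0 0 0 0 0"

```text
t: 14.0
position: [0.4275, 0.0404, 0.1021]
orientation: [-0.001, 0.152, 0.988, 0.001]
force: [0.1, 0.3, -0.2]
finger_gap: 0.075
finger_force: 0.0
```

```bash
python3 -c "
from go import *
to(.4275,.0407,.0505,72.5)"
```

```text
t 14.0 pos [0.4275 0.0404 0.1021] psi 72.47 tilt [-0.1  0.1] tool d mm [-0.1  0.3 51.6] wz units -0.0  after turn d: [ 0.1  0.3 51.6]
```

move_arm --pt "0.8 0 0 0.025 0 0 0" --pt "0.8 0 0 0.02 0 0 0" --pt "0.8 0 0 0.0065 0 0 0" --pt "0.8 0 0 0 0 0 0" --pt "0.3 0 0 0 0 0 0" --pt "0.3 0 0 0 0 0 0" --pt "0.3 0 0 0 0 0 0" --pt "0.3 0 0 0 0 0 0" --pt "0.3 0 0 0 0 0 0" --pt "0.3 0 0 -0.02 0 0 0" --pt "0.3 0 0 -0.04 0 0 0" --pt "0.3 0 0 -0.04 0 0 1" --pt "0.3 0 0 0 0 0 1" --pt "0.3 0 0 0 0 0 1" --pt "0.3 0 0 0 0 0 1" --pt "0.3 0 0 0 0 0 1" --pt "0.3 0 0 0 0 0 1" --pt "0.3 0 0 0 0 0 1" --pt "0.3 0 0 0 0 0 1" --pt "0.3 0 0 0 0 0 0.25"

```text
t: 16.0
position: [0.427, 0.0405, 0.1503]
orientation: [-0.001, 0.668, 0.744, 0.001]
force: [0.4, -0.5, -1.1]
finger_gap: 0.0478
finger_force: 29.8
```

```bash
python3 -c "
from go import *
to(*board(-.056,.05),6.5)"
```

```text
t 16.0 pos [0.427  0.0405 0.1503] psi 6.22 tilt [-0.1  0.2] tool d mm [-47.6 134.9  73.4] wz units -0.03  after turn d: [-48.  134.6  73.7]
```

move_arm --pt "0.3 -0.012 0.0335 0 0 0 0" --pt "0.3 -0.012 0.0335 0 0 0 0" --pt "0.3 -0.012 0.0335 0 0 0 0" --pt "0.3 -0.012 0.0335 0 0 0 0" --pt "0.3 0 0 0.03 0 0 0" --pt "0.3 0 0 0.03 0 0 0" --pt "0.3 0 0 0.012 0 0.85 0" --pt "0.3 0 0 0 0 0 0" --pt "0.3 0 0 0 0 0 0" --pt "0.3 0 0 0 0 0 0"

```text
t: 17.0
position: [0.5658, 0.0088, 0.0787]
orientation: [-0.044, 0.664, 0.745, 0.039]
force: [-0.1, 0.7, -1.2]
finger_gap: 0.0482
finger_force: 29.8
```

```bash
python3 -c "
from go import *
to(*board(-.056,.009),6.5)"
```

```text
t 17.0 pos [0.5658 0.0088 0.0787] psi 6.57 tilt [-0.8  6.7] tool d mm [-5.8  0.3 42.7] wz units 0.01  after turn d: [-0.7  0.3 43.1]
```

move_arm --pt "0.3 -0.0058 0 0.022 0 0 0" --pt "0.3 0 0 0.016 0 0 0" --pt "0.3 0 0 0.004 0 0 0" --pt "0.3 0 0 0.001 0 0 0" --pt "0.3 0 0 0.001 0 0 0" --pt "0.3 0 0 0.001 0 0 0" --pt "0.3 0 0 0 0 0 0" --pt "0.3 0 0 0 0 0 0"

```text
t: 17.8
position: [0.5659, 0.0079, 0.0332]
orientation: [-0.045, 0.664, 0.745, 0.039]
force: [0.2, -0.4, 1.3]
finger_gap: 0.0478
finger_force: 29.8
```

move_arm --pt "0.3 0 0 0.001 0 0 0" --pt "0.3 0 0 0 0 0 0" --pt "0.65 0 0 0 0 0 0" --pt "0.65 0 0 0 0 0 0" --pt "0.65 0 0 0 0 0 0" --pt "0.65 0 0 -0.02 0 0 0" --pt "0.7 0 0 -0.035 0 0 0" --pt "0.75 0 0 -0.045 0 -0.83 0" --pt "0.75 -0.02 0 -0.01 0 0 0.24" --pt "0.75 -0.043 0 0 0 0 0" --pt "0.75 -0.043 0 0 0 0 0" --pt "0.75 -0.043 0 0 0 0 0" --pt "0.75 -0.043 0 0 0 0 0" --pt "0.75 -0.043 0 0 0 0 0" --pt "0.75 -0.015 0 0 0 0 0" --pt "0.75 0 0 0 0 0 0" --pt "0.75 0 0 0 0 0 0" --pt "0.75 0 0 0 0 0 0"

```text
t: 19.6
position: [0.5882, -0.2509, 0.1375]
orientation: [-0.004, 0.677, 0.736, 0.002]
force: [-0.3, 0.8, -0.2]
finger_gap: 0.0704
finger_force: 0.0
```

```bash
python3 -c "
from go import *
to(.5685,-.2525,.0615,4.6)"
```

```text
t 19.6 pos [ 0.5882 -0.2509  0.1375] psi 4.75 tilt [-0.2  0.4] tool d mm [ -0.6 -19.6  76.1] wz units 0.02  after turn d: [ -0.  -19.7  76. ]
```

move_arm --pt "0.75 0 -0.0195 0.01 0 0 0" --pt "0.75 0 0 0.02 0 0 0" --pt "0.75 0 0 0.025 0 0 0" --pt "0.75 0 0 0.0205 0 0 0" --pt "0.75 0 0 0 0 0 0" --pt "0.75 0 0 0 0 0 0" --pt "0.3 0 0 0 0 0 0" --pt "0.3 0 0 0 0 0 0" --pt "0.3 0 0 0 0 0 0" --pt "0.3 0 0 0 0 0 0" --pt "0.3 0 0 0 0 0 0"

```text
t: 20.7
position: [0.5688, -0.2539, 0.0631]
orientation: [-0.003, 0.678, 0.735, 0.002]
force: [-1.1, 1.5, 7.2]
finger_gap: 0.0516
finger_force: 30.0
```

```bash
python3 -c "
from go import *
to(*board(-.026,.09),6.5)"
```

```text
t 20.7 pos [ 0.5688 -0.2539  0.0631] psi 4.64 tilt [-0.1  0.4] tool d mm [291.6  17.6 -55.2] wz units -0.23  after turn d: [290.5  27.1 -57.2]
```

move_arm --pt "0.3 0 0 -0.02 0 0 0" --pt "0.3 0 0 -0.03 0 0 0" --pt "0.3 0 0 -0.03 0 0 -0.23" --pt "0.3 0.03 0 0 0 0 0" --pt "0.3 0.044 0.005 0 0 0 0" --pt "0.3 0.044 0.005 0 0 0 0" --pt "0.3 0.044 0.005 0 0 0 0" --pt "0.3 0.044 0.004 0 0 0 0" --pt "0.3 0.044 0.004 0 0 0 0" --pt "0.3 0.0405 0.004 0 0 0 0" --pt "0.3 0 0 0.03 0 0 0" --pt "0.3 0 0 0.03 0 0 0" --pt "0.3 0 0 0 0 0 0" --pt "0.3 0 0 0 0 0 0" --pt "0.3 0 0 0 0 0 0"

```text
t: 22.2
position: [0.5632, 0.0374, 0.0858]
orientation: [-0.003, 0.666, 0.746, 0.002]
force: [0.5, -0.7, -1.0]
finger_gap: 0.0523
finger_force: 30.0
```

```bash
python3 -c "
from go import *
to(*board(-.026,.009),6.5)
c=read_camera('top')
for d in look_for('chock_1',c)[:4]: print(d['score'],d['xy'],at_z(c,d['xy'],.03).round(4))"
```

```text
t 22.2 pos [0.5632 0.0374 0.0858] psi 6.44 tilt [-0.   0.4] tool d mm [ 0.2 -0.3 46.5] wz units -0.01  after turn d: [ 0.5 -0.3 46.5]
0.78 [421.6, 254.3] [ 0.4345 -0.2754  0.03  ]
0.61 [336.9, 200.3] [ 0.5766 -0.069   0.03  ]
0.55 [310.4, 206.7] [ 0.562  -0.0014  0.03  ]
0.51 [300.8, 258.1] [0.4321 0.0253 0.03  ]
```

move_arm --pt "0.3 0 0 0.025 0 0 0" --pt "0.3 0 0 0.016 0 0 0" --pt "0.3 0 0 0.004 0 0 0" --pt "0.3 0 0 0.001 0 0 0" --pt "0.3 0 0 0.001 0 0 0" --pt "0.3 0 0 0.001 0 0 0" --pt "0.3 0 0 0 0 0 0" --pt "0.3 0 0 0 0 0 0"

```text
t: 23.1
position: [0.5629, 0.0382, 0.0375]
orientation: [-0.003, 0.666, 0.746, 0.002]
force: [-1.6, -0.8, 9.7]
finger_gap: 0.0516
finger_force: 30.0
```

move_arm --pt "0.3 -0.0015 0 -0.0005 0 0 0" --pt "0.3 0 0 0 0 0 0" --pt "0.7 0 0 0 0 0 0" --pt "0.7 0 0 0 0 0 0" --pt "0.7 0 0 0 0 0 0" --pt "0.7 0 0 -0.02 0 0 0" --pt "0.6 0 0 -0.035 0 0 0" --pt "0.5 0 0 -0.035 0 0 0" --pt "0.4 0 0 -0.035 0 0 0" --pt "0.4 -0.045 0 0 0 0 0" --pt "0.4 -0.045 0 0 0 0 0" --pt "0.4 -0.045 0 0 0 0 0" --pt "0.4 -0.045 0 0 0 0 0" --pt "0.4 -0.045 0 0 0 0 0" --pt "0.4 -0.035 0 0 0 0 0" --pt "0.4 0 0 0 0 0 0"

```text
t: 24.7
position: [0.5911, -0.2284, 0.1599]
orientation: [-0.002, 0.668, 0.744, 0.001]
force: [-0.5, -0.0, 0.0]
finger_gap: 0.0378
finger_force: 0.0
```

```bash
python3 - <<'E'
from go import *
c=read_camera("side"); 
to(.5678,-.2235,.18,94.6); print(readout.state()["q"])
t=read_camera("top"); A=cv2.resize(t["image"][150:290,205:445,::-1],(560,327)); B=cv2.resize(c["image"][150:300,190:410,::-1],(560,382)); cv2.imwrite("pics/m4.png",np.vstack([A,B])[:600] if 0 else cv2.resize(np.vstack([A,B]),None,fx=.84,fy=.84))
E
```

```text
t 24.8 pos [ 0.5914 -0.2255  0.1597] psi 6.25 tilt [-0.2  0.3] tool d mm [  4.7 -23.3 -20.2] wz units -11.04  after turn d: [ 23.4   3.9 -20.3]
[-0.13619886  0.44587425  0.53531043  1.76879938 -0.26919246  1.00439187
  0.6123072 ]
```

View pics/m4.png

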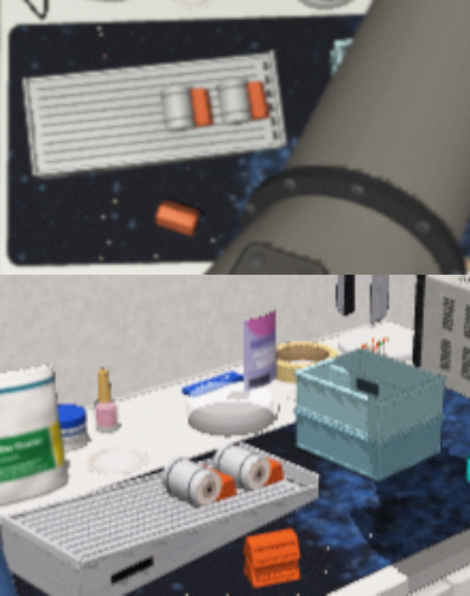

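move_arm --pt "0.4 0 0 0 0 0 -1" --pt "0.4 0 0 0 0 0 -1" --pt "0.4 0 0 0 0 0 -1" --pt "0.4 0 0 0 0 0 -1" --pt "0.4 0 0 0 0 0 -1" --pt "0.4 0 0 0 0 0 -1" --pt "0.4 0 0 0 0 0 -1" --pt "0.4 0 0 0 0 0 -1" --pt "0.4 0 0 0 0 0 -1" --pt "0.4 0 0 0 0 0 -1" --pt "0.4 0 0 0 0 0 -1" --pt "0.4 0.02 0 0 0 0 0" --pt "0.4 0.0035 0.0035 0 0 0 0" --pt "0.4 0 0 0 0 0 0" --pt "0.4 0 0 0 0 0 0"

```text
t: 26.3
position: [0.5691, -0.2199, 0.1602]
orientation: [-0.001, -0.04, 0.999, 0.004]
force: [-0.8, -0.2, -1.0]
finger_gap: 0.0377
finger_force: 0.0
```

```bash
python3 - <<'E'
from go import *
to(.5678,-.2235,.065,94.6); print(readout.state()["q"])
E
```

```text
t 26.3 pos [ 0.5691 -0.2199  0.1602] psi 94.53 tilt [-0.1  0.4] tool d mm [ 1.5 -4.1 95.2] wz units -0.01  after turn d: [ 1.6 -3.4 95.2]
[ 0.11685451  0.37026915  0.19082196  1.80605577 -0.09052065  0.97718888
  1.99597178]
```

move_arm --pt "0.4 0.0015 -0.005 0.02 -0.05 0 0" --pt "0.4 0 0 0.035 0 0 0" --pt "0.4 0 0 0.03 0 0 0" --pt "0.4 0 0 0.01 0 0 0" --pt "0.4 0 0 0 0 0 0" --pt "0.4 0 0 0 0 0 0" --pt "0 0 0 0 0 0 0" --pt "0 0 0 0 0 0 0" --pt "0 0 0 0 0 0 0" --pt "0 0 0 0 0 0 0" --pt "0 0 0 0 0 0 0" --pt "0 0 0 0 0 0 0"

```text
t: 27.5
position: [0.5672, -0.2249, 0.0656]
orientation: [-0.001, -0.039, 0.999, 0.007]
force: [-2.2, 1.0, 7.6]
finger_gap: 0.0078
finger_force: 30.0
```

move_arm --pt "0 0 0 -0.008 0.05 0 0" --pt "0 0 0 -0.015 0 0 0" --pt "0 0 0 -0.02 0 0 0" --pt "0 0 0 -0.02 0 0 0" --pt "0 0 0 0 0 0 0" --pt "0 0 0 0 0 0 0"

```text
t: 28.1
position: [0.5673, -0.2253, 0.1284]
orientation: [-0.001, -0.039, 0.999, 0.003]
force: [-0.4, -0.0, -2.3]
finger_gap: 0.0078
finger_force: 30.0
```

```bash
python3 - <<'E'
from go import *
to(.42,-.1,.1,94.6)
c=read_camera("side"); save(c,"s5.png",(190,100,430,300),3)
E
```

```text
t 28.1 pos [ 0.5673 -0.2253  0.1284] psi 94.49 tilt [-0.1  0.4] tool d mm [137.  136.2  29.5] wz units -0.01  after turn d: [136.7 136.7  28.4]
```

View pics/s5.png

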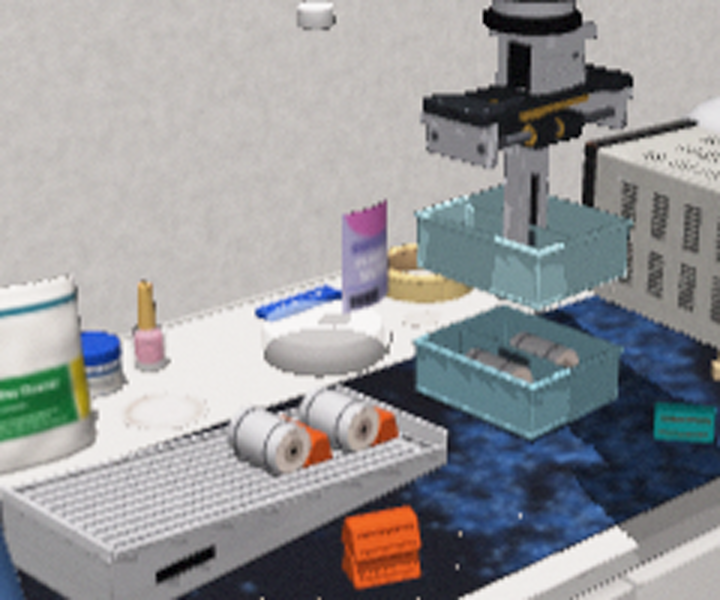

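move_arm --pt "0 0.0 0.02 -0.01 0 0 0" --pt "0 0.023 0.023 0 0 0 0" --pt "0 0.028 0.023 0 0 0 0" --pt "0 0.028 0.023 0 0 0 0" --pt "0 0.028 0.023 0 0 0 0" --pt "0 0.028 0.024 0 0 0 0" --pt "0 0.002 0 0.03 0 0 0" --pt "0 0 0 0.03 0 0 0" --pt "0 0 0 0.03 0 0 0" --pt "0 0 0 0.012 0 0 0" --pt "0 0 0 0 0 0 0" --pt "0 0 0 0 0 0 0"

```text
t: 29.35
position: [0.4193, -0.0999, 0.0371]
orientation: [-0.002, -0.039, 0.999, 0.004]
force: [0.4, -0.1, -1.7]
finger_gap: 0.0076
finger_force: 30.0
```

```bash
python3 - <<'E'
from go import *
to(.42,-.1,.0175,94.6)
E
```

```text
t 29.4 pos [ 0.4193 -0.0999  0.0371] psi 94.47 tilt [-0.2  0.4] tool d mm [-0.7 -0.3 19.6] wz units -0.02  after turn d: [-0.6 -0.1 19.6]
```

move_arm --pt "0 0 0 0.008 0 0 0" --pt "0 0 0 0.006 0 0 0" --pt "0 0 0 0.004 0 0 0" --pt "0 0 0 0.001 0 0 0" --pt "0 0 0 0.001 0 0 0" --pt "0 0 0 0 0 0 0" --pt "0 0 0 0 0 0 0"

```text
t: 30.05
position: [0.4196, -0.0996, 0.0175]
orientation: [-0.001, -0.039, 0.999, 0.004]
force: [-2.7, 1.7, 6.1]
finger_gap: 0.0078
finger_force: 30.0
```

move_arm --pt "0.4 0 0 0 0 0 0" --pt "0.4 0 0 0 0 0 0" --pt "0.4 0 0 0 0 0 0" --pt "0.4 0 0 -0.03 0 0 0" --pt "0.4 0 0 -0.04 0 0 0" --pt "0.4 0 0 -0.03 0 0 0" --pt "0.8 0 0 0 0 0 1" --pt "0.8 0 0 0 0 0 1" --pt "0.8 0 0 0 0 0 0.75" --pt "0.8 0 0 0 0 0 0"

```text
t: 31.05
position: [0.4199, -0.1004, 0.1173]
orientation: [-0.002, 0.153, 0.988, 0.003]
force: [-0.3, 0.2, -0.1]
finger_gap: 0.0661
finger_force: 0.0
```

```bash
cat > pile.py <<'E'
import sys; from go import *
from scipy.optimize import minimize
n=int(sys.argv[1]); x0=[float(a) for a in sys.argv[2:5]]
def P(pose,l): c,s=np.cos(pose[2]),np.sin(pose[2]); return [pose[0]+c*l[0]-s*l[1],pose[1]+s*l[0]+c*l[1],l[2]]
M=[]
for nm in("top","side"):
    c=read_camera(nm); h=cv2.cvtColor(c["image"],cv2.COLOR_RGB2HSV); m=((h[...,0]<14)&(h[...,1]>140)&(h[...,2]>70)).astype(np.uint8)
    k,l,st,ce=cv2.connectedComponentsWithStats(m); q=px(c,[x0[0],x0[1],.011*n]); ok=[i for i in range(1,k) if st[i,4]>60]
    i=min(ok,key=lambda i:np.linalg.norm(ce[i]-q)); print(nm,ce[i].round(1),q.round(1),st[i,4]); M.append((c,l==i))
def cost(x):
    t=0
    for c,m in M:
        im=np.zeros((3840,5120),np.uint8)
        for k in range(n):
            v=[P(x,(sx*.024,sy*w,.022*k+dz)) for sx in(-1,1) for sy in(-1,1) for w,dz in((.016,0),(.008,.022))]
            cv2.fillConvexPoly(im,cv2.convexHull(np.round(np.array([px(c,p) for p in v])*8+3.5).astype(np.int32)),255)
        t+=np.abs(cv2.resize(im,(640,480),interpolation=cv2.INTER_AREA)/255.-m).sum()/m.sum()
    return t
r=minimize(cost,x0,method="Nelder-Mead",options=dict(initial_simplex=np.array(x0)+np.array([[0,0,0],[.006,0,0],[0,.006,0],[0,0,.15]]),xatol=1e-4)); print(r.x.round(4),np.degrees(r.x[2]).round(1),round(r.fun,3))
E
python3 pile.py 2 .427 .0404 1.2654; python3 -c "
from go import *
to(.4275,.0407,.1,72.5)"
```

```text
top [295.1 260.6] [295.1 260.5] 264
side [316.9 281.9] [316.5 281.4] 620
[0.4272 0.04   1.2339] 70.7 0.134
t 31.1 pos [ 0.4199 -0.1003  0.1172] psi 72.68 tilt [-0.1  0.4] tool d mm [ 34.6 136.8  18.1] wz units 0.02  after turn d: [ 35.2 136.8  17.2]
```

move_arm --pt "0.8 0.009 0.034 0 0 0 0" --pt "0.8 0.009 0.034 0 0 0 0" --pt "0.8 0.009 0.034 0 0 0 0" --pt "0.8 0.008 0.035 0 0 0 0" --pt "0.8 0 0 0.03 0 0 0" --pt "0.8 0 0 0 0 0 0" --pt "0.8 0 0 0 0 0 0"

```text
t: 31.85
position: [0.4272, 0.0403, 0.0882]
orientation: [-0.003, 0.152, 0.988, 0.003]
force: [-0.0, 0.0, 0.3]
finger_gap: 0.0751
finger_force: 0.0
```

```bash
python3 -c "
from go import *
to(.4275,.0407,.0285,72)"
```

```text
t 31.9 pos [0.4272 0.0403 0.0882] psi 72.54 tilt [-0.2  0.4] tool d mm [-0.6  0.2 59.7] wz units 0.07  after turn d: [-0.2  0.5 59.7]
```

move_arm --pt "0.8 0 0 0.03 0 0 0" --pt "0.8 0 0 0.02 0 0 0" --pt "0.8 0 0 0.0095 0 0 0" --pt "0.8 0 0 0 0 0 0" --pt "0.3 0 0 0 0 0 0" --pt "0.3 0 0 0 0 0 0" --pt "0.3 0 0 0 0 0 0" --pt "0.3 0 0 0 0 0 0" --pt "0.3 0 0 0 0 0 0" --pt "0.3 0 0 -0.03 0 0 0" --pt "0.3 0 0 -0.045 0 0 0" --pt "0.3 0 0 -0.045 0 0 1" --pt "0.3 0 0 0 0 0 1" --pt "0.3 0 0 0 0 0 1" --pt "0.3 0 0 0 0 0 1" --pt "0.3 0 0 0 0 0 1" --pt "0.3 0 0 0 0 0 1" --pt "0.3 0 0 0 0 0 1" --pt "0.3 0 0 0 0 0 1" --pt "0.3 0 0 0 0 0 0.25"

```text
t: 33.85
position: [0.4277, 0.0406, 0.1488]
orientation: [-0.003, 0.668, 0.744, 0.002]
force: [-0.1, -0.8, -0.2]
finger_gap: 0.0478
finger_force: 30.0
```

```bash
python3 -c "
from go import *
to(*board(.018,.05),6.5)"
```

```text
t 33.9 pos [0.4277 0.0406 0.1488] psi 6.17 tilt [-0.1  0.4] tool d mm [ 26.3 133.9  63. ] wz units -0.04  after turn d: [ 26.  134.   63.1]
```

move_arm --pt "0.3 0.006 0.0335 0 0 0 0" --pt "0.3 0.006 0.0335 0 0 0 0" --pt "0.3 0.006 0.0335 0 0 0 0" --pt "0.3 0.006 0.0335 0 0 0 0" --pt "0.3 0 0 0.03 0 0 0" --pt "0.3 0 0 0.03 0 0 0" --pt "0.3 0 0 0 0 0.85 0" --pt "0.3 0 0 0 0 0 0" --pt "0.3 0 0 0 0 0 0" --pt "0.3 0 0 0 0 0 0"

```text
t: 34.85
position: [0.5582, 0.0804, 0.0889]
orientation: [-0.047, 0.665, 0.745, 0.041]
force: [0.3, 0.5, -1.6]
finger_gap: 0.0477
finger_force: 30.0
```

```bash
python3 -c "
from go import *
to(*board(.018,.009),6.5)"
```

```text
t 34.9 pos [0.5582 0.0804 0.0889] psi 6.51 tilt [-0.9  7.1] tool d mm [-4.3 -0.1 44. ] wz units 0.0  after turn d: [ 1.2 -0.2 44.2]
```

move_arm --pt "0.3 -0.0043 0 0.022 0 0 0" --pt "0.3 0 0 0.016 0 0 0" --pt "0.3 0 0 0.005 0 0 0" --pt "0.3 0 0 0.001 0 0 0" --pt "0.3 0 0 0.001 0 0 0" --pt "0.3 0 0 0.001 0 0 0" --pt "0.3 0 0 0 0 0 0" --pt "0.3 0 0 0 0 0 0"

```text
t: 35.65
position: [0.5581, 0.0815, 0.0429]
orientation: [-0.047, 0.665, 0.744, 0.042]
force: [-0.4, 0.3, 1.6]
finger_gap: 0.0475
finger_force: 30.0
```

move_arm --pt "0.3 0 0 0.001 0 0 0" --pt "0.3 0 0 0 0 0 0" --pt "0.65 0 0 0 0 0 0" --pt "0.65 0 0 0 0 0 0" --pt "0.65 0 0 0 0 0 0" --pt "0.65 0 0 -0.02 0 0 0" --pt "0.7 0 0 -0.035 0 0 0" --pt "0.75 0 0 -0.045 0 -0.88 0" --pt "0.75 0 0 -0.01 0 0 0.24" --pt "0.75 0 0 0 0 0 0"

```text
t: 36.65
position: [0.5605, 0.0705, 0.1526]
orientation: [-0.001, 0.678, 0.735, 0.002]
force: [0.5, -0.3, -0.3]
finger_gap: 0.0705
finger_force: 0.0
```

```bash
python3 - <<'E'
from go import *
c=read_camera("top"); d=read_camera("side")
for r in look_for("ring_a",c): print(round(r["score"],2),np.round(r["xy"],1),at_z(c,r["xy"],.027+.01).round(4))
A=cv2.resize(c["image"][160:270,270:440,::-1],(500,324)); B=cv2.resize(d["image"][180:270,300:410,::-1],(330,270)); B=cv2.copyMakeBorder(B,0,0,0,170,0)
cv2.imwrite("pics/m6.png",np.vstack([A,B])); print(px(c,[.5678,-.2253,.052]))
to(.57,-.197,.13,4.6)
E
```

```text
0.8 [388.6 201.9] [ 0.5675 -0.1983  0.037 ]
0.68 [410.2 202.1] [ 0.5655 -0.252   0.037 ]
0.67 [324.6 203.3] [ 0.5684 -0.0377  0.037 ]
0.57 [296.6 205.1] [0.5658 0.0331 0.037 ]
[400.31305441 200.36903188]
t 36.8 pos [0.5587 0.0686 0.1494] psi 4.57 tilt [-0.2  0.2] tool d mm [-265.7   -9.9   18.7] wz units -0.0  after turn d: [-265.6  -10.1   19.4]
```

View pics/m6.png

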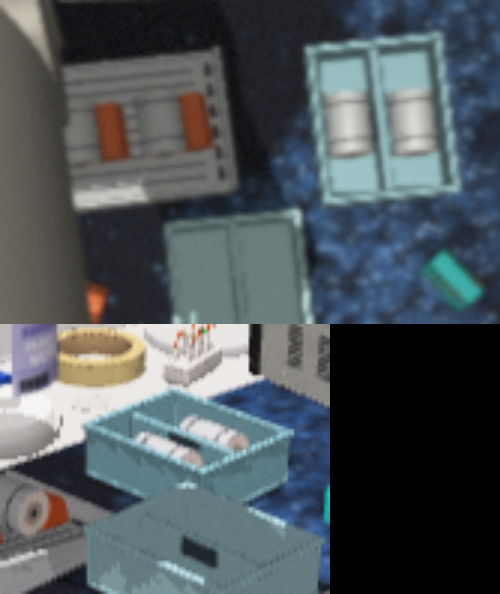

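move_arm --pt "0.75 -0.044 0 0 0 0 0" --pt "0.75 -0.044 0 0 0 0 0" --pt "0.75 -0.044 0 0 0 0 0" --pt "0.75 -0.044 -0.01 0 0 0 0" --pt "0.75 -0.044 0 0 0 0 0" --pt "0.75 -0.044 0 0.04 0 0 0" --pt "0.75 0 0 0.02 0 0 0" --pt "0.75 0 0 0 0 0 0" --pt "0.75 0 0 0 0 0 0"

```text
t: 37.7
position: [0.5691, -0.1876, 0.0955]
orientation: [-0.003, 0.678, 0.735, -0.0]
force: [-0.0, 0.2, 1.5]
finger_gap: 0.0706
finger_force: 0.0
```

```bash
python3 -c "
from go import *
to(.569,-.198,.0145,4.6)"
```

```text
t 37.7 pos [ 0.5691 -0.1876  0.0955] psi 4.55 tilt [-0.2  0.2] tool d mm [-10.7  -0.6  81. ] wz units -0.01  after turn d: [-10.4  -0.9  81. ]
```

move_arm --pt "0.75 -0.0105 -0.0005 0.02 0 0 0" --pt "0.75 0 0 0.02 0 0 0" --pt "0.75 0 0 0.025 0 0 0" --pt "0.75 0 0 0.0155 0 0 0" --pt "0.75 0 0 0 0 0 0" --pt "0.75 0 0 0 0 0 0" --pt "0.3 0 0 0 0 0 0" --pt "0.3 0 0 0 0 0 0" --pt "0.3 0 0 0 0 0 0" --pt "0.3 0 0 0 0 0 0" --pt "0.3 0 0 0 0 0 0"

```text
t: 38.8
position: [0.5704, -0.1982, 0.0165]
orientation: [-0.001, 0.678, 0.735, 0.001]
force: [-1.7, 1.2, 8.4]
finger_gap: 0.0517
finger_force: 30.0
```

```bash
python3 -c "
from go import *
to(*board(.048,.07),6.5)"
```

```text
t 38.8 pos [ 0.5704 -0.1982  0.0165] psi 4.56 tilt [-0.1  0.2] tool d mm [310.1   8.7 -92. ] wz units -0.24  after turn d: [309.4  19.3 -92.9]
```

move_arm --pt "0.3 0 0 -0.02 0 0 0" --pt "0.3 0 0 -0.04 0 0 0" --pt "0.3 0 0 -0.04 0 0 -0.24" --pt "0.3 0.02 0 -0.01 0 0 0" --pt "0.3 0.04 0.003 -0.01 0 0 0" --pt "0.3 0.044 0.003 0 0 0 0" --pt "0.3 0.044 0.003 0 0 0 0" --pt "0.3 0.044 0.003 0 0 0 0" --pt "0.3 0.044 0.003 0 0 0 0" --pt "0.3 0.044 0.003 0 0 0 0" --pt "0.3 0.03 0.001 0 0 0 0" --pt "0.3 0 0 0.03 0 0 0" --pt "0.3 0 0 0 0 0 0" --pt "0.3 0 0 0 0 0 0" --pt "0.3 0 0 0 0 0 0"

```text
t: 40.3
position: [0.5546, 0.1109, 0.1077]
orientation: [-0.001, 0.667, 0.745, 0.001]
force: [-0.4, 0.4, -1.0]
finger_gap: 0.0519
finger_force: 30.0
```

```bash
python3 -c "
from go import *
to(*board(.048,.011),6.5)
c=read_camera('side')
for r in look_for('chock_1',c): print(round(r['score'],2),np.round(r['xy'],1))
print([px(c,board(u,.012)).round() for u in (-.129,-.056,.018)],px(c,[.427,.04,.011]))"
```

```text
t 40.3 pos [0.5546 0.1109 0.1077] psi 6.39 tilt [-0.1  0.2] tool d mm [ 0.3 -0.  57.3] wz units -0.01  after turn d: [ 0.5 -0.1 57.3]
0.86 [263.2 254.3]
0.76 [419.1 241.9]
0.64 [297.3 248.9]
0.56 [320.  284.5]
[array([311., 240.]), array([289., 246.]), array([263., 254.])] [316.67899779 285.95541204]
```

move_arm --pt "0.3 0 0 0.025 0 0 0" --pt "0.3 0 0 0.02 0 0 0" --pt "0.3 0 0 0.01 0 0 0" --pt "0.3 0 0 0.002 0 0 0" --pt "0.3 0 0 0.001 0 0 0" --pt "0.3 0 0 0.001 0 0 0" --pt "0.3 0 0 0 0 0 0" --pt "0.3 0 0 0 0 0 0"

```text
t: 41.2
position: [0.5542, 0.1121, 0.0482]
orientation: [-0.002, 0.666, 0.746, 0.001]
force: [-0.2, -0.1, -2.4]
finger_gap: 0.0519
finger_force: 30.0
```

move_arm --pt "0.3 -0.001 0 0.0007 0 0 0" --pt "0.3 0 0 0.0007 0 0 0" --pt "0.3 0 0 0 0 0 0" --pt "0.3 0 0 0 0 0 0"

```text
t: 41.6
position: [0.5543, 0.112, 0.0478]
orientation: [-0.002, 0.666, 0.746, 0.001]
force: [-9.9, 1.5, 25.2]
finger_gap: 0.0518
finger_force: 30.0
```

Contact. Release, rise and return to the last chock.

move_arm --pt "0.3 -0.0015 0 -0.0006 0 0 0" --pt "0.3 0 0 0 0 0 0" --pt "0.7 0 0 0 0 0 0" --pt "0.7 0 0 0 0 0 0" --pt "0.7 0 0 0 0 0 0" --pt "0.7 0 0 -0.02 0 0 0" --pt "0.75 0 0 -0.035 0 0 0" --pt "0.8 0 0 -0.035 0 0 0" --pt "0.8 0 0 -0.015 0 0 -1" --pt "0.8 0 0 0 0 0 -1" --pt "0.8 0 0 0 0 0 -1" --pt "0.8 0 0 0 0 0 -1" --pt "0.8 0 0 0 0 0 -1" --pt "0.8 0 0 0 0 0 -1" --pt "0.8 0 0 0 0 0 -1" --pt "0.8 0 0 0 0 0 -1" --pt "0.8 0 0 0 0 0 -0.2" --pt "0.8 0 0 0 0 0 0"

```text
t: 43.4
position: [0.5544, 0.1091, 0.1517]
orientation: [-0.001, 0.157, 0.988, 0.001]
force: [1.3, -1.0, -0.4]
finger_gap: 0.0754
finger_force: 0.0
```

```bash
python3 pile.py 1 .427 .0404 1.25; python3 -c "
from go import *
to(.4275,.0407,.09,71.5)
c=read_camera('top');d=read_camera('side')
A=cv2.resize(c['image'][150:290,205:445,::-1],(480,280)); B=cv2.resize(d['image'][180:300,180:380,::-1],(480,288)); cv2.imwrite('pics/m7.png',np.vstack([A,B]))"
```

```text
top [296.6 260.8] [295.4 260.7] 221
side [316.9 286.6] [316.5 286. ] 379
[0.4275 0.039  1.2044] 69.0 0.23
t 43.5 pos [0.5544 0.1092 0.1518] psi 71.88 tilt [-0.1  0.2] tool d mm [  99.1 -104.7   61.8] wz units 0.05  after turn d: [  98.6 -105.2   61.8]
```

View pics/m7.png

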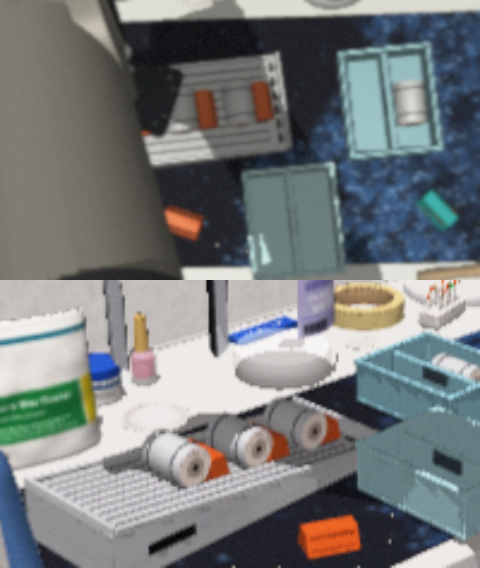

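move_arm --pt "0.8 0.025 -0.026 0 0 0 0" --pt "0.8 0.025 -0.026 0 0 0 0" --pt "0.8 0.025 -0.027 0 0 0 0" --pt "0.8 0.024 -0.026 0 0 0 0" --pt "0.8 0 0 0.03 0 0 0" --pt "0.8 0 0 0.04 0 0 0" --pt "0.8 0 0 0.02 0 0 0" --pt "0.8 0 0 0 0 0 0" --pt "0.8 0 0 0 0 0 0"

```text
t: 44.5
position: [0.4279, 0.0402, 0.0623]
orientation: [-0.001, 0.156, 0.988, 0.001]
force: [0.4, 0.1, -0.5]
finger_gap: 0.0749
finger_force: 0.0
```

```bash
python3 -c "
from go import *
to(.4275,.0405,.0065,71)"; python3 pile.py 1 .427 .0404 1.25
```

```text
t 44.5 pos [0.4279 0.0402 0.0623] psi 72.04 tilt [-0.1  0.2] tool d mm [ 0.3  0.1 55.8] wz units 0.13  after turn d: [ 0.5  0.2 55.8]
top [307.3 204.5] [295.4 260.7] 148
side [316.9 286.6] [316.5 286. ] 374
[0.4284 0.0385 1.2459] 71.4 2.705
```

move_arm --pt "0.8 0 0 0.03 0 0 0.05" --pt "0.8 0 0 0.02 0 0 0" --pt "0.8 0 0 0.0055 0 0 0" --pt "0.8 0 0 0 0 0 0" --pt "0.3 0 0 0 0 0 0" --pt "0.3 0 0 0 0 0 0" --pt "0.3 0 0 0 0 0 0" --pt "0.3 0 0 0 0 0 0" --pt "0.3 0 0 0 0 0 0" --pt "0.3 0 0 -0.045 0 0 0" --pt "0.3 0 0 -0.05 0 0 0" --pt "0.3 0 0 -0.05 0 0 1" --pt "0.3 0 0 0 0 0 1" --pt "0.3 0 0 0 0 0 1" --pt "0.3 0 0 0 0 0 1" --pt "0.3 0 0 0 0 0 1" --pt "0.3 0 0 0 0 0 1" --pt "0.3 0 0 0 0 0 1" --pt "0.3 0 0 0 0 0 1" --pt "0.3 0 0 0 0 0 0.12"

```text
t: 46.6
position: [0.4278, 0.0398, 0.1515]
orientation: [-0.002, 0.666, 0.746, 0.0]
force: [-0.2, -0.2, -0.8]
finger_gap: 0.0478
finger_force: 29.9
```

```bash
python3 -c "
from go import *
to(*board(.092,.05),6.5)"
```

```text
t 46.6 pos [0.4278 0.0398 0.1515] psi 6.54 tilt [-0.1  0.2] tool d mm [100.5 134.2  56.8] wz units 0.01  after turn d: [100.8 134.   56.7]
```

move_arm --pt "0.3 0.024 0.0335 0 0 0 0" --pt "0.3 0.024 0.0335 0 0 0 0" --pt "0.3 0.024 0.0335 0 0 0 0" --pt "0.3 0.024 0.0335 0 0 0 0" --pt "0.3 0 0 0.03 0 0 0" --pt "0.3 0 0 0.02 0 0 0" --pt "0.3 0 0 0 0 0.85 0" --pt "0.3 0 0 0 0 0 0" --pt "0.3 0 0 0 0 0 0" --pt "0.3 0 0 0 0 0 0"

```text
t: 47.6
position: [0.5497, 0.1513, 0.1017]
orientation: [-0.046, 0.662, 0.747, 0.04]
force: [0.9, -0.2, -0.4]
finger_gap: 0.0479
finger_force: 29.9
```

```bash
python3 -c "
from go import *
to(*board(.092,.009),6.5)"
```

```text
t 47.6 pos [0.5497 0.1513 0.1017] psi 6.84 tilt [-0.9  6.9] tool d mm [-2.   0.3 48.1] wz units 0.04  after turn d: [ 3.8  0.2 47.9]
```

move_arm --pt "0.3 -0.002 0 0.022 0 0 0" --pt "0.3 0 0 0.02 0 0 0" --pt "0.3 0 0 0.005 0 0 0" --pt "0.3 0 0 0.001 0 0 0" --pt "0.3 0 0 0.001 0 0 0" --pt "0.3 0 0 0.001 0 0 0" --pt "0.3 0 0 0 0 0 0" --pt "0.3 0 0 0 0 0 0"

```text
t: 48.4
position: [0.5493, 0.1551, 0.052]
orientation: [-0.046, 0.663, 0.746, 0.04]
force: [0.2, 0.2, -0.1]
finger_gap: 0.0477
finger_force: 29.9
```

move_arm --pt "0.3 0 0 0.001 0 0 0" --pt "0.3 0 0 0 0 0 0" --pt "0.3 0 0 0 0 0 0"

```text
t: 48.7
position: [0.5493, 0.155, 0.0514]
orientation: [-0.046, 0.663, 0.746, 0.04]
force: [-3.8, -1.4, 11.3]
finger_gap: 0.0477
finger_force: 29.9
```

Contact; release and go toward ring D.

move_arm --pt "0.65 0 0 0 0 0 0" --pt "0.65 0 0 0 0 0 0" --pt "0.65 0 0 0 0 0 0" --pt "0.65 0 0 -0.02 0 0 0" --pt "0.7 0 0 -0.035 0 0 0" --pt "0.75 0 0 -0.045 0 -0.85 0" --pt "0.75 -0.02 0 0 0 0 0.25" --pt "0.75 -0.046 0 0 0 0 0" --pt "0.75 -0.046 0 0 0 0 0" --pt "0.75 -0.046 0 0 0 0 0" --pt "0.75 -0.046 0 0 0 0 0" --pt "0.75 -0.046 0 0 0 0 0" --pt "0.75 -0.046 0 0 0 0 0" --pt "0.75 -0.046 0 0 0 0 0" --pt "0.75 -0.046 0 0 0 0 0" --pt "0.75 0 0 0.04 0 0 0" --pt "0.75 0 0 0.02 0 0 0" --pt "0.75 0 0 0 0 0 0" --pt "0.75 0 0 0 0 0 0"

```text
t: 50.6
position: [0.5834, -0.2431, 0.089]
orientation: [-0.002, 0.677, 0.736, 0.0]
force: [-0.3, 0.2, 0.3]
finger_gap: 0.0704
finger_force: 0.0
```

```bash
python3 -c "
from go import *
to(.567,-.2525,.0145,4.6)"
```

```text
t 50.6 pos [ 0.5834 -0.2431  0.089 ] psi 4.74 tilt [-0.1  0.2] tool d mm [ -8.2 -17.   74.5] wz units 0.02  after turn d: [ -8.  -17.1  74.5]
```

move_arm --pt "0.75 -0.008 -0.017 0.01 0 0 0" --pt "0.75 0 0 0.02 0 0 0" --pt "0.75 0 0 0.025 0 0 0" --pt "0.75 0 0 0.019 0 0 0" --pt "0.75 0 0 0 0 0 0" --pt "0.75 0 0 0 0 0 0" --pt "0.3 0 0 0 0 0 0" --pt "0.3 0 0 0 0 0 0" --pt "0.3 0 0 0 0 0 0" --pt "0.3 0 0 0 0 0 0" --pt "0.3 0 0 0 0 0 0"

```text
t: 51.7
position: [0.5674, -0.2526, 0.0157]
orientation: [-0.001, 0.677, 0.736, 0.001]
force: [-0.3, 0.8, 8.1]
finger_gap: 0.0518
finger_force: 30.0
```

```bash
python3 -c "
from go import *
to(*board(.122,.07),6.5)"
```

```text
t 51.7 pos [ 0.5674 -0.2526  0.0157] psi 4.72 tilt [-0.   0.1] tool d mm [ 438.1   14.8 -101.7] wz units -0.22  after turn d: [ 437.2   28.4 -102.8]
```

move_arm --pt "0.3 0 0 -0.02 0 0 0" --pt "0.3 0 0 -0.04 0 0 0" --pt "0.3 0 0 -0.04 0 0 -0.22" --pt "0.3 0.02 0 -0.02 0 0 0" --pt "0.3 0.042 0.003 -0.01 0 0 0" --pt "0.3 0.046 0.003 0 0 0 0" --pt "0.3 0.046 0.003 0 0 0 0" --pt "0.3 0.046 0.003 0 0 0 0" --pt "0.3 0.046 0.003 0 0 0 0" --pt "0.3 0.046 0.003 0 0 0 0" --pt "0.3 0.046 0.003 0 0 0 0" --pt "0.3 0.046 0.003 0 0 0 0" --pt "0.3 0.046 0.003 0 0 0 0" --pt "0.3 0.007 0.001 0 0 0 0" --pt "0.3 0 0 0.03 0 0 0" --pt "0.3 0 0 0 0 0 0" --pt "0.3 0 0 0 0 0 0" --pt "0.3 0 0 0 0 0 0"

```text
t: 53.5
position: [0.546, 0.1842, 0.1171]
orientation: [-0.001, 0.666, 0.746, 0.001]
force: [-0.3, 0.2, -1.2]
finger_gap: 0.0514
finger_force: 30.0
```

```bash
python3 -c "
from go import *
to(*board(.122,.011),6.5)
c=read_camera('side')
for r in look_for('chock_1',c): print(round(r['score'],2),np.round(r['xy'],1))
print([px(c,board(u,.012)).round() for u in (-.129,-.056,.018,.092)])"
```

```text
t 53.5 pos [0.546  0.1842 0.1171] psi 6.43 tilt [-0.1  0.2] tool d mm [ 0.5  0.3 57.6] wz units -0.01  after turn d: [ 0.7  0.2 57.6]
0.82 [237.3 264.5]
0.81 [419.4 240. ]
0.49 [318.2 240.8]
[array([311., 240.]), array([289., 246.]), array([263., 254.]), array([236., 262.])]
```

move_arm --pt "0.3 0 0 0.025 0 0 0" --pt "0.3 0 0 0.02 0 0 0" --pt "0.3 0 0 0.01 0 0 0" --pt "0.3 0 0 0.003 0 0 0" --pt "0.3 0 0 0.001 0 0 0" --pt "0.3 0 0 0.001 0 0 0" --pt "0.3 0 0 0 0 0 0" --pt "0.3 0 0 0 0 0 0"

```text
t: 54.4
position: [0.5456, 0.1849, 0.0565]
orientation: [-0.002, 0.666, 0.746, 0.001]
force: [0.2, 0.3, -1.1]
finger_gap: 0.0518
finger_force: 30.0
```

move_arm --pt "0.3 0 0 0.0007 0 0 0" --pt "0.3 0 0 0.0005 0 0 0" --pt "0.3 0 0 0 0 0 0" --pt "0.3 0 0 0 0 0 0"

```text
t: 54.8
position: [0.5456, 0.1849, 0.056]
orientation: [-0.002, 0.666, 0.746, 0.001]
force: [-6.7, -2.2, 17.4]
finger_gap: 0.0514
finger_force: 30.0
```

move_arm --pt "0.3 -0.0025 0 -0.0005 0 0 0" --pt "0.3 0 0 0 0 0 0" --pt "0.7 0 0 0 0 0 0" --pt "0.7 0 0 0 0 0 0" --pt "0.7 0 0 0 0 0 0" --pt "0.7 0 0 -0.02 0 0 0" --pt "0.7 0 0 -0.035 0 0 0" --pt "0.7 0 0 -0.04 0 0 0" --pt "0.7 0 0 -0.04 0 0 0" --pt "0.7 -0.045 0 -0.02 0 0 0" --pt "0.7 -0.045 0 -0.02 0 0 0" --pt "0.7 -0.045 0 0 0 0 0" --pt "0.7 -0.045 0 0 0 0 0" --pt "0.7 -0.045 0 0 0 0 0" --pt "0.7 -0.045 0 0 0 0 0" --pt "0.7 -0.045 0 0 0 0 0" --pt "0.7 -0.045 0 0 0 0 0" --pt "0.7 0 0 0 0 0 0" --pt "0.7 0 0 0 0 0 0"

```text
t: 56.7
position: [0.5863, -0.1769, 0.2288]
orientation: [-0.002, 0.667, 0.745, 0.0]
force: [0.7, 0.5, -1.1]
finger_gap: 0.066
finger_force: 0.0
```

```bash
python3 -c "
from go import *
c=read_camera('top');d=read_camera('side')
A=cv2.resize(c['image'][150:290,205:445,::-1],(514,300)); B=cv2.resize(d['image'][180:300,180:380,::-1],(514,300)); cv2.imwrite('pics/m8.png',np.vstack([A,B]))"
```

```text
(no output)
```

View pics/m8.png

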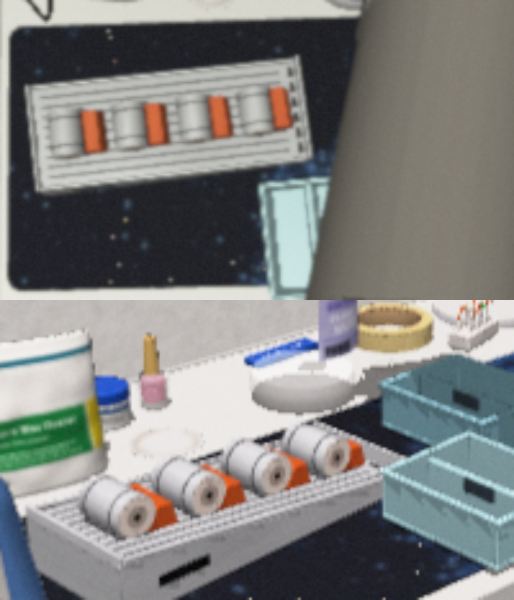

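```bash
python3 -c "
from h import *
print(manip.sign_off())"
```

```text
the job is handed in; nothing more can be done
None
```

The job is handed in: all four rings (A–D) lie crosswise on the drainer, each against its own chock, the upper tray stands flat on the mat and the lower tray is in its place; the hand-in gave no verdict back.

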